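Feed a carrier puck down the chute to the escapement stop

ROBOT

A 6-joint arm with a two-finger parallel gripper is mounted at the origin on a cart in front of the work surface, level with it; the furniture and walls round the work are solid. World frame = base frame: x ahead of the robot, y to its left, z up, the work surface at z = 0. Lengths are in m, angles in rad, forces in N, time in s.
With the tool pointing down it reaches from about 0.425 to 0.95 m from the base axis. Payload 3.5 kg.
Tool frame: the origin (TCP) lies at the very end of the fingers, on their centre line; the grasp point (between the pads) lies ctrl.grip_point_offset behind it (ctrl.grip_point_offset is the distance from the TCP to the grasp point, in m); z points along the fingers, y is the direction in which the jaws open and shut (so a half turn about z gives the same grasp; the last joint's range is limited). The gripper opens to 85 mm and grips with 20 to 120 N. Pads are 22 mm wide; open, the fingers measure 114 mm over their backs; the gripper's body (76 mm by 85 mm) begins 54 mm behind the grasp point. The pads swing forward as they close: fully open they stand 13 mm farther back than shut.
Start: joints at [1.167, 0.286, 1.577, -0, 1.279, -0.15], TCP at [0.169, 0.653, 0.231] pointing down, gripper open.
Joint ranges: [-2.77, 2.77], [-0.9, 2.22], [0.21, 2.48], [-1.53, 4.67], [0.24, 2.81], [-2.84, 2.84]. Speed limits (rad/s): [2.79, 2.79, 3.14, 3.14, 3.14, 3.14].

INTERFACE

Orientations are given as a unit quaternion [x, y, z, w].
In Python, from plant import ctrl gives the robot as it stands.
- The arm moves only by the tool servo_tool, never from a script. Its argument "increments" is a list of rows, each a list of 5 numbers: the opening, from 0 (shut) to 1 (fully open), then the shift along the world's x, y, z in units of 40 mm (1.0 is 40 mm), then the turn about the world's z in units of 5 degrees (1.0 is 5 degrees). A call has exactly 10 rows; each row is the pose to reach, as a shift and turn from the pose measured when the call began; what a row does not reach only later rows make up. A row lasts 1/12 s, in which the tool goes at most 41.7 mm and 7.16 degrees, less where a joint would pass 70% of its speed; a pose out of reach is approached as far as the arm can. A call with a gripper value outside its range is refused whole. The fingers move at their own pace and stop on an object; "grip_force" is the grip in N (left out, the last holds). Time passes only in rows, so rows that repeat a pose let the fingers close, or fill a call up. It gives the time, the measured TCP pose, the force and the opening at its end, in the units of the state.
- ctrl.get_state(): the state, without advancing time (a new reading comes with each control period).
- ctrl.read_camera(name): name is "scene" or "side" or "wrist"; returns a dict with "frame" (384x512x3 uint8, red, green, blue), "K" (3x3 intrinsics, pixels), "extrinsics" (4x4, takes a point from camera to world coordinates). Camera axes: x right, y down, z forward; pixel columns grow to the right and rows downward; lengths in m; the calibration is good to about 2 mm. A picture is of the moment at which its call begins. There is no depth.
- ctrl.sign_off(): hands the job in, once; it reports no verdict.
Trained networks look in a picture, given as the dict that the camera call returned (one of the last four; its "shot" number tells which), for a name from the list of things; names that differ only in an ending like _2 or _b are one class to them, and where a whole thing is asked for, a point or a joint stands for the part that bears it (a point fixed in the world has none). Each returns a list of dicts, best first, with "conf" (0 to 1); they miss things now and then, are a little off and sometimes report something else, mostly with a low value. They report only what shows in the picture. A call takes as long as a camera call. They do not tell look-alikes from the thing itself.
- ctrl.masks_of(picture, query): "region" (384x512 bool, what is visible of it) and "extent" ([left, top, right, bottom] in pixels, round what is visible of it).
- ctrl.landmark_of(picture, query): "centre" ([row, column] in pixels: a listed point, or the origin of a listed thing).
The state is a dict: "time": time; "qpos": joint angles; "dq": joint speeds; "joint_efforts": joint torques, N m; "eef_pos": TCP position; "tcp_rot": TCP orientation; "contact_force": force on the tool from outside, world axes, zero at the start; "wrist_torque": the same for the moment, N m; "opening": opening from 0.0 (shut) to 1.0 (fully open).
Only numpy, scipy, OpenCV 4.12 (cv2) and the standard library are available. Lean on these libraries where they do the work, as an engineer would, in place of code of your own. Each camera call takes 0.05 s, during which the arm holds its last target. There are 200 camera calls.

TASK

Set the grey sample-carrier puck upright on the upper end of the sloped chute and let go of it, then push it down the channel with the closed fingers, past the drag of the spring brake rail, until it presses firmly on the sprung escapement stop. Push gently: the white stop pad should give by feel, but must not be driven solid. Leave the puck resting against the stop pad with the hand clear of it, and do not disturb the timer and the bottles.

Things in the scene. Friction and masses are not known exactly. Their poses are not given: they have to be found in the camera images.
- puck_center (a point): Centre (half-way up) of the loose carrier puck: a round grey disc 56 mm in diameter and 22 mm high with a coaxial round neck, 26 mm in diameter, standing on it up to a total height of 64 mm. z is its axis, up when it stands. Site is 32 mm above its underside. About 0.25 kg. Grip it by the neck (22 to 64 mm above the underside). Starts standing on the bench to the right of the chute.
- bed: Fixed grey metal channel sloping down by 14 degrees (0.244 rad). Origin on the floor's top face, x down the slope, y across, z square off the floor. Floor from x = -140 mm (upper end, open; up to 0.105 m above the bench with walls) to +130 mm. Walls 18 mm high over the floor, 6 mm thick, inner faces at y = +30 and -40 mm.
- load_place (a point): Point on the channel floor at bed x = -85, y = -3 mm, same axes as the bed: where the puck's underside centre goes when loaded, flat on the slope, just above the brake rail. It stays there by friction. Anywhere within 20 mm up or down the slope will do.
- rail_start (a point): On the sprung dark steel brake rail along the -y side (bed x = -18, y = -24, z = 10 mm), bed axes. The rail slants in from x = -58 mm to here, then runs straight at y = -24 mm to x = +115 mm. It yields sideways and squeezes the puck against the +y wall (puck centre then at y = +2 mm), so the puck drags with some 3 to 9 N (not known beforehand) and never slides by itself.
- stop_nearest (a point): Point at bed x = +38, y = +2, z = 11 mm (bed axes): the highest place up the slope where the face of the white stop pad (34 mm wide, 16 mm high) can stand. It was set anywhere from here to 45 mm farther down (not reported), so the puck's centre meets it at bed x = +10 to +55 mm. The pad is sprung: 2 N per mm for 5 mm, then solid.
- end_plate: Fixed plate across the channel's lower end, origin on the floor at bed x = +130 mm, bed axes. It carries the escapement stop (dark steel carriage on a spindle, white sprung pad on its uphill side). A firm press is 4 to 9 N on the pad on top of the brake's drag; more than 12 N damages it.
- timer: Bystander: white bench timer, 46x68x52 mm, beyond the puck; origin at the centre of its underside. Leave it where it stands.
- clear_bottle: Bystander: clear bottle with a cap, 56 mm in diameter and 102 mm high, on the robot's side of the chute; origin at the centre of its underside. Leave it.
- red_bottle: Bystander: small bottle with a red cap, 43 mm in diameter and 84 mm high, behind the chute; origin at the centre of its underside. Leave it.
Things that resemble listed ones, but are neither listed nor needed, are in the scene too. What is shaped like the part that bears puck_center but blue or yellow is not meant.

How it is judged:
By the outcome, as a careful person would: the job done as asked, in the order asked, and still so for the second after the job is handed in, with the robot touching nothing.
It also fails if it takes over 72 s, if anything falls off the work surface, if the arm or the gripper's body presses on something with over 40 N, if the wrist force passes 120 N, or if a joint passes its speed limit or range.

## Working session

There is one attempt and no reset: what is moved stays moved. The work goes in short steps, Python scripts to look and compute and a tool call to move; the robot and the scene stay as the last step left them, time stands still between calls to the robot, and variables do not carry over. Pictures are saved under pics/ and viewed, about 8 in all and at most 12, crops included, and the job is handed in when it is done.

Besides the shell and the picture viewer there is one more tool, called after ">>>" as a command line: name --pt "numbers of a row" for each row, then --argument value for the rest. servo_tool: Moves the arm, as the interface text tells. Its arguments: {"type":"object","properties":{"increments":{"type":"array"},"grip_force":{"type":"number"}},"required":["increments"]}

```bash
mkdir -p pics
cat > h.py <<'E'
import numpy as np, cv2
from plant import ctrl
def ray(p,rc):
    K=np.array(p["K"]);T=np.array(p["extrinsics"])
    d=T[:3,:3]@np.linalg.inv(K)@np.array([rc[1],rc[0],1.]);return T[:3,3],d/np.linalg.norm(d)
def tri(rs):
    A=np.zeros((3,3));b=np.zeros(3)
    for o,d in rs:
        P=np.eye(3)-np.outer(d,d);A+=P;b+=P@o
    x=np.linalg.solve(A,b);return x,[float(np.linalg.norm((np.eye(3)-np.outer(d,d))@(x-o))) for o,d in rs]
def onz(p,rc,z):
    o,d=ray(p,rc);return o+d*(z-o[2])/d[2]
def proj(p,X):
    T=np.linalg.inv(np.array(p["extrinsics"]));c=T[:3,:3]@X+T[:3,3];u=np.array(p["K"])@c;return u[:2]/u[2]
def save(p,n): cv2.imwrite(f"pics/{n}.png",p["frame"][:,:,::-1])
def st():
    s=ctrl.get_state();print({k:np.round(s[k],4).tolist() for k in("time","eef_pos","tcp_rot","contact_force","opening")})
E
python3 - <<'E'
from h import *
st();print(ctrl.grip_point_offset)
P={n:ctrl.read_camera(n) for n in("scene","side","wrist")}
im=np.hstack([P["scene"]["frame"],P["side"]["frame"]]);cv2.imwrite("pics/a.png",cv2.resize(im[:,:,::-1],(800,300),interpolation=cv2.INTER_AREA))
save(P["scene"],"sc");save(P["side"],"si")
for q in("puck_center","bed","load_place","rail_start","stop_nearest","end_plate","timer","clear_bottle","red_bottle"):
    rs=[]
    for n in P:
        L=ctrl.landmark_of(P[n],q)
        print(q,n,[(np.round(l["centre"]).tolist(),round(l["conf"],2)) for l in L[:3]])
        if L and n!="wrist": rs.append(ray(P[n],L[0]["centre"]))
    if len(rs)==2: x,e=tri(rs);print("  ->",np.round(x,4),np.round(e,4))
E
```

```text
{'time': 0.0, 'eef_pos': [0.1692, 0.6528, 0.2299], 'tcp_rot': [0.1265, 0.992, -0.0012, -0.0003], 'contact_force': [-0.7698, 0.3789, -0.0589], 'opening': 0.9987}
0.0187
puck_center scene [([251.0, 270.0], 0.84), ([265.0, 322.0], 0.65), ([227.0, 309.0], 0.57)]
puck_center side [([272.0, 284.0], 0.83), ([246.0, 240.0], 0.57), ([239.0, 298.0], 0.55)]
puck_center wrist []
  -> [ 0.5665  0.2344 -0.1791] [0.0108 0.0108]
bed scene [([189.0, 224.0], 0.73)]
bed side [([183.0, 234.0], 0.91), ([187.0, 294.0], 0.41)]
bed wrist []
  -> [0.4911 0.3451 0.0406] [0.0015 0.0015]
load_place scene [([166.0, 208.0], 0.83)]
load_place side [([158.0, 231.0], 0.73), ([225.0, 237.0], 0.29)]
load_place wrist []
  -> [0.5102 0.427  0.0659] [0.003 0.003]
rail_start scene [([184.0, 216.0], 0.81)]
rail_start side [([172.0, 224.0], 0.74)]
rail_start wrist []
  -> [0.4656 0.3413 0.0773] [0.0019 0.0019]
stop_nearest scene [([198.0, 236.0], 0.62), ([224.0, 173.0], 0.57)]
stop_nearest side [([192.0, 238.0], 0.74)]
stop_nearest wrist []
  -> [0.4793 0.2869 0.0526] [0.0001 0.0001]
end_plate scene [([226.0, 253.0], 0.96)]
end_plate side [([224.0, 236.0], 0.72)]
end_plate wrist []
  -> [0.4486 0.201  0.0304] [0.0044 0.0044]
timer scene [([219.0, 334.0], 0.66)]
timer side [([247.0, 339.0], 0.57), ([158.0, 230.0], 0.25)]
timer wrist []
  -> [ 0.6336  0.0863 -0.0056] [0.0044 0.0044]
clear_bottle scene [([225.0, 174.0], 0.69)]
clear_bottle side [([206.0, 172.0], 0.71)]
clear_bottle wrist []
  -> [ 0.3417  0.3757 -0.0047] [0.0006 0.0006]
red_bottle scene [([172.0, 263.0], 0.54), ([200.0, 235.0], 0.51)]
red_bottle side [([186.0, 293.0], 0.67)]
red_bottle wrist []
  -> [ 0.6518  0.3524 -0.0029] [0.0015 0.0015]
```

View pics/sc.png

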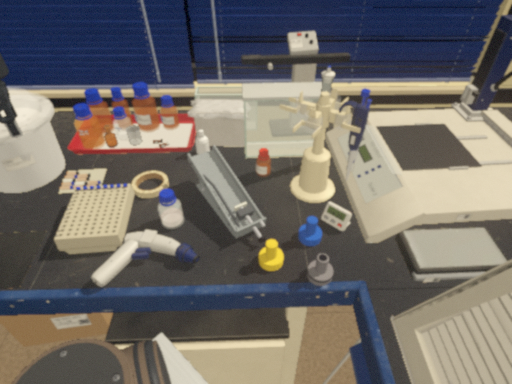

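View pics/si.png

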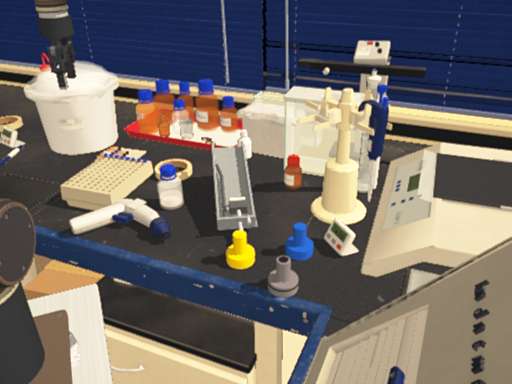

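Grey puck: scene about (320,268), side about (284,275). The blue and yellow ones are decoys. The chute slopes down toward the front right, with the rail on the robot's side. Next I fit the bed pose and locate the puck.

```bash
cat >> h.py <<'E'
S=0.2443
def bedT(q):
    yaw=q[0];Rz=cv2.Rodrigues(np.array([0,0,yaw]))[0];Ry=cv2.Rodrigues(np.array([0,S,0.]))[0]
    T=np.eye(4);T[:3,:3]=Rz@Ry;T[:3,3]=q[1:4];return T
E
python3 - <<'E'
from h import *
from scipy.optimize import least_squares
P={n:ctrl.read_camera(n) for n in("scene","side")}
B={"bed":(0,0,0),"load_place":(-.085,-.003,0),"rail_start":(-.018,-.024,.01),"stop_nearest":(.038,.002,.011),"end_plate":(.13,0,0)}
obs=[]
for q,b in B.items():
    for n in P:
        L=ctrl.landmark_of(P[n],q)
        if L: obs.append((q,n,np.array(b),np.array(L[0]["centre"])[::-1]))
def f(x):
    T=bedT(x);return np.concatenate([proj(P[n],T[:3,:3]@b+T[:3,3])-uv for _,n,b,uv in obs]+[[(x[3]-.0536)/.001]])
r=least_squares(f,[-1.83,.49,.345,.05],loss="soft_l1")
print(np.round(r.x,4));print(np.round(r.fun,1));np.save("bed.npy",r.x)
for n in P:
    im=P[n]["frame"][:,:,::-1].copy();T=bedT(r.x)
    for x,y,z in[(a,b,c) for a in(-.14,.13) for b in(-.04,.03) for c in(0,.018)]+list(B.values()):
        u=proj(P[n],T[:3,:3]@[x,y,z]+T[:3,3]);cv2.circle(im,tuple((u*8).astype(int)),8,(0,0,255),-1,shift=3)
    P[n]["im"]=im
c=np.hstack([cv2.resize(P["scene"]["im"][130:290,160:360],None,fx=2,fy=2),cv2.resize(P["side"]["im"][130:290,180:380],None,fx=2,fy=2)]);cv2.imwrite("pics/b.png",c)
for cs,cd,nm in (((265,322),(272,284),"grey"),((227,309),(239,298),"blue"),((251,270),(246,240),"yellow")):
    x,e=tri([ray(P["scene"],cs),ray(P["side"],cd)]);print(nm,np.round(x,4),np.round(e,4))
E
```

```text
[-1.8558  0.4853  0.329   0.0535]
[ 1.   0.2 -2.6 -1.1  1.3  0.  -0.9  0.9 -0.6 -1.7  2.7  0.7  0.3 -0.2
 -2.3 -0.2 -0.5  0.2  1.  -0.2 -0.1]
grey [0.4699 0.0105 0.0343] [0.0008 0.0008]
blue [0.5437 0.102  0.0274] [0.0022 0.0022]
yellow [0.4251 0.1216 0.029 ] [0.0004 0.0004]
```

View pics/b.png

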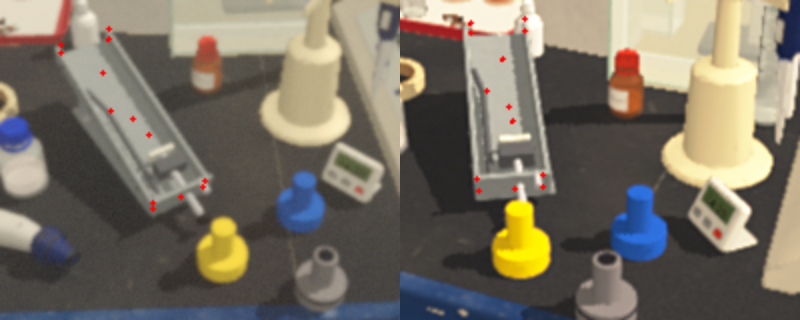

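The bed fit matches the picture to within 2–3 px. The grey puck is at (0.470, 0.011), at least 117 mm from the decoys. I'll move above it on a curved path that stays clear of the base, with the jaws turned to the bed's y axis (−92°).

>>> servo_tool --pt "1 0.8 -0.6 0 -1.3" --pt "1 1.6 -1.2 0 -2.6" --pt "1 2.4 -1.9 0 -3.9" --pt "1 3.2 -2.6 0 -5.2" --pt "1 4.0 -3.4 0 -6.5" --pt "1 4.7 -4.2 0 -7.8" --pt "1 5.4 -5.0 0 -9.1" --pt "1 6.0 -5.9 0 -10.4" --pt "1 6.5 -6.7 0 -11.7" --pt "1 7.0 -7.6 0 -13.0" --grip_force 40

```text
time: 2.93
eef_pos: [0.4486, 0.3512, 0.2316]
tcp_rot: [0.642, 0.767, 0.0, 0.0]
contact_force: [0.4, -0.2, -0.3]
opening: 1.001
```

>>> servo_tool --pt "1 0.05 -0.95 -0.1 -1.0" --pt "1 0.1 -1.9 -0.2 -2.0" --pt "1 0.15 -2.8 -0.3 -3.0" --pt "1 0.2 -3.8 -0.4 -4.0" --pt "1 0.3 -4.8 -0.5 -5.0" --pt "1 0.35 -5.8 -0.6 -5.3" --pt "1 0.4 -6.7 -0.7 -5.3" --pt "1 0.45 -7.6 -0.8 -5.3" --pt "1 0.5 -8.5 -1.0 -5.3" --pt "1 0.5 -8.5 -1.0 -5.3"

```text
time: 3.77
eef_pos: [0.4683, 0.0063, 0.1907]
tcp_rot: [0.802, 0.597, -0.001, 0.001]
contact_force: [-0.6, -0.3, 0.1]
opening: 1.0
```

Run:
```python
from h import *
st();p=ctrl.read_camera("wrist");save(p,"w1")
for l in ctrl.landmark_of(p,"puck_center"): print(l["centre"],l["conf"],onz(p,l["centre"],.032))
for m in ctrl.masks_of(p,"puck_center"): print(m["extent"],m["conf"])
print(np.round(p["extrinsics"],3))
```

```text
{'time': 3.7667, 'eef_pos': [0.4683, 0.0063, 0.1907], 'tcp_rot': [0.8024, 0.5968, -0.0007, 0.0008], 'contact_force': [-0.6137, -0.3101, 0.0758], 'opening': 1.0002}
[164.5, 258.0] 0.84 [0.46975837 0.01114137 0.032     ]
[66.3, 168.6] 0.78 [0.4216415  0.11510222 0.032     ]
[46.1, 310.0] 0.64 [0.54032979 0.09601367 0.032     ]
[276.2, 13.5, 342.8, 80.9] 0.94
[229.5, 135.0, 285.1, 187.8] 0.67
[160.5, 1.6, 185.3, 4.5] 0.65
[140.9, 29.8, 208.1, 97.9] 0.57
[[ 0.958 -0.272 -0.093  0.492]
 [-0.287 -0.907 -0.307  0.085]
 [-0.001  0.321 -0.947  0.333]
 [ 0.     0.     0.     1.   ]]
```

View pics/w1.png

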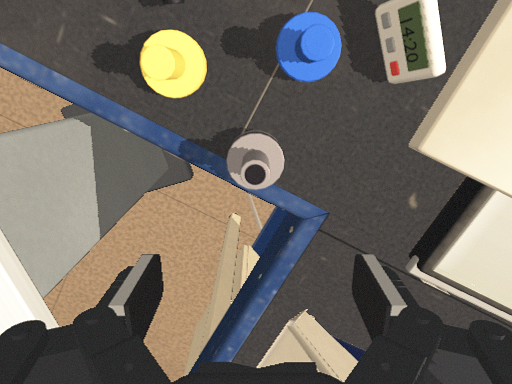

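Wrist view: grey puck at pixel (258,165), i.e. (0.470, 0.011), agreeing with the first measurement. There is nothing beside it where the fingers come down, so I descend and grip.

>>> servo_tool --pt "1 0.04 0.12 -0.6 0" --pt "1 0.04 0.12 -1.2 0" --pt "1 0.04 0.12 -1.8 0" --pt "1 0.04 0.12 -2.4 0" --pt "1 0.04 0.12 -2.9 0" --pt "1 0.04 0.12 -3.3 0" --pt "1 0.04 0.12 -3.7 0" --pt "1 0.04 0.12 -4.05 0" --pt "1 0.04 0.12 -4.05 0" --pt "1 0.04 0.12 -4.05 0"

```text
time: 4.75
eef_pos: [0.4698, 0.0174, 0.0295]
tcp_rot: [0.8, 0.6, 0.0, -0.001]
contact_force: [0.2, -0.1, -0.1]
opening: 0.999
```

>>> servo_tool --pt "0 0 0 0 0" --pt "0 0 0 0 0" --pt "0 0 0 0 0" --pt "0 0 0 0 0" --pt "0 0 0 0 0" --pt "0 0 0 0 0" --pt "0 0 0 0 0" --pt "0 0 0 0 0" --pt "0 0 0 0 0" --pt "0 0 0 0 0"

```text
time: 5.58
eef_pos: [0.4702, 0.0173, 0.0302]
tcp_rot: [0.8, 0.6, 0.0, -0.0]
contact_force: [-1.7, 1.3, 5.9]
opening: 0.292
```

The grip sits about 6 mm off centre along the pads, with a small vertical load. I'll open, recentre, rise 2 mm and regrip.

>>> servo_tool --pt "0.5 0 0 0 0" --pt "0.6 0 0 0.05 0" --pt "0.6 0 0 0.05 0" --pt "0.6 0 -0.08 0.05 0" --pt "0.6 0 -0.16 0.05 0" --pt "0.6 0 -0.16 0.05 0" --pt "0.6 0 -0.16 0.05 0" --pt "0.6 0 -0.16 0.05 0" --pt "0.6 0 -0.16 0.05 0" --pt "0.6 0 -0.16 0.05 0"

```text
time: 6.42
eef_pos: [0.4702, 0.011, 0.0321]
tcp_rot: [0.8, 0.6, 0.0, -0.0]
contact_force: [-0.1, 0.4, -0.0]
opening: 0.601
```

>>> servo_tool --pt "0 0 0 0 0" --pt "0 0 0 0 0" --pt "0 0 0 0 0" --pt "0 0 0 0 0" --pt "0 0 0 0 0" --pt "0 0 0 0 0" --pt "0 0 0 0 0" --pt "0 0 0 0 0" --pt "0 0 0 0 0" --pt "0 0 0 0 0"

```text
time: 7.25
eef_pos: [0.4702, 0.011, 0.0322]
tcp_rot: [0.8, 0.6, 0.0, -0.0]
contact_force: [0.6, 0.7, 1.1]
opening: 0.288
```

>>> servo_tool --pt "0 0 0 0.5 0" --pt "0 0 0 1.2 0" --pt "0 0 0 2.0 0" --pt "0 0 0.4 2.8 0" --pt "0 0 1.1 3.4 0" --pt "0 0 1.9 3.9 0" --pt "0 0 2.8 4.2 0" --pt "0 0 3.7 4.5 0" --pt "0 0 4.6 4.7 0" --pt "0 0 5.4 4.9 0"

```text
time: 8.08
eef_pos: [0.4695, 0.2289, 0.2281]
tcp_rot: [0.8, 0.6, 0.0, -0.0]
contact_force: [0.4, -0.7, -2.7]
opening: 0.292
```

>>> servo_tool --pt "0 0.0 0.6 0 0" --pt "0 0.05 1.1 0 0" --pt "0 0.1 1.5 0 0" --pt "0 0.1 1.7 0 0" --pt "0 0.1 1.7 0 0" --pt "0 0.1 1.7 0 0" --pt "0 0.1 1.7 0 0" --pt "0 0.1 1.7 0 0" --pt "0 0.1 1.7 0 0" --pt "0 0.1 1.7 0 0"

```text
time: 8.92
eef_pos: [0.4736, 0.2962, 0.2282]
tcp_rot: [0.8, 0.599, 0.0, -0.0]
contact_force: [-0.2, -1.1, -2.2]
opening: 0.291
```

Run:
```python
from h import *
from scipy.optimize import least_squares
P={n:ctrl.read_camera(n) for n in("wrist","scene","side")};st()
x0=np.load("bed.npy")
B={"bed":(0,0,0),"load_place":(-.085,-.003,0),"rail_start":(-.018,-.024,.01),"stop_nearest":(.038,.002,.011),"end_plate":(.13,0,0)}
p=P["wrist"];T=bedT(x0);im=p["frame"][:,:,::-1].copy()
for q,b in B.items():
    print(q,[(np.round(l["centre"][::-1]).tolist(),round(l["conf"],2)) for l in ctrl.landmark_of(p,q)[:2]],np.round(proj(p,T[:3,:3]@np.array(b)+T[:3,3])))
for b in[(a,b,c) for a in(-.14,-.085,0,.05) for b in(-.04,.03) for c in(0,.018)]+list(B.values()):
    u=proj(p,T[:3,:3]@np.array(b)+T[:3,3]);cv2.circle(im,tuple(u.astype(int)),2,(0,0,255),-1)
cv2.imwrite("pics/w2.png",im)
```

```text
{'time': 9.0667, 'eef_pos': [0.4736, 0.2966, 0.2282], 'tcp_rot': [0.8003, 0.5996, 0.0003, -0.0004], 'contact_force': [-0.0616, -0.281, -2.5365], 'opening': 0.291}
bed [([256.0, 132.0], 0.62)] [260. 130.]
load_place [([257.0, 32.0], 0.94)] [257.  32.]
rail_start [([230.0, 114.0], 0.56)] [233. 116.]
stop_nearest [([258.0, 167.0], 0.92)] [262. 171.]
end_plate [] [260. 236.]
```

View pics/w2.png

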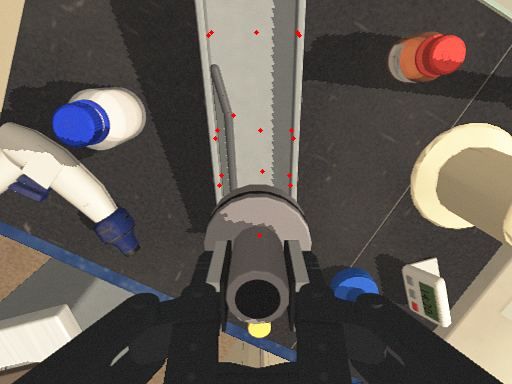

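Wrist view: the chute runs from (250,0) to (262,190), the rail is on the left, and the puck hangs straight in the jaws. The fit is within about 3 px, so I'll check the wall edges more closely before lowering.

Run:
```python
from h import *
p=ctrl.read_camera("wrist");T=bedT(np.load("bed.npy"));f=p["frame"][:,:,::-1][0:190,180:330]
im=cv2.resize(f,None,fx=4,fy=3,interpolation=cv2.INTER_CUBIC)
for y in(-.046,-.04,.03,.036):
    for z in (0,.018):
        if z==0 and y in(-.046,.036): continue
        pts=np.array([(proj(p,T[:3,:3]@np.array([x,y,z])+T[:3,3])-[180,0])*[4,3] for x in np.linspace(-.13,.03,17)]).astype(np.int32)
        for q in pts: cv2.circle(im,tuple(map(int,q)),1,(0,0,255) if z else (0,255,0),-1)
cv2.imwrite("pics/w3.png",im)
```

```text
(no output)
```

View pics/w3.png

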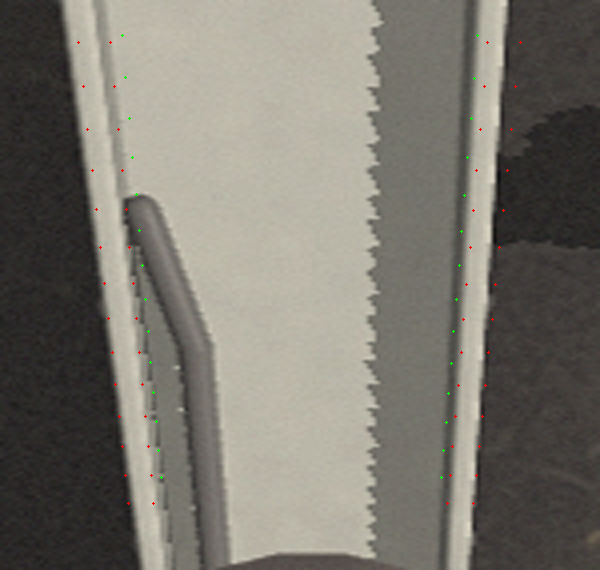

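The walls show a small yaw error of about 0.015 rad: the upper end is really about 1.5 mm toward −y. I correct for it, so the load target is (0.504, 0.409). I'll go over and lower to just above the floor.

>>> servo_tool --pt "0 0.2 0.7 0 0" --pt "0 0.4 1.5 0 0" --pt "0 0.6 2.3 -0.3 0" --pt "0 0.77 2.82 -0.8 0" --pt "0 0.77 2.82 -1.3 0" --pt "0 0.77 2.82 -1.8 0" --pt "0 0.77 2.82 -2.2 0" --pt "0 0.77 2.82 -2.45 0" --pt "0 0.77 2.82 -2.6 0" --pt "0 0.77 2.82 -2.6 0"

```text
time: 10.2
eef_pos: [0.5036, 0.4092, 0.1226]
tcp_rot: [0.8, 0.6, -0.001, -0.001]
contact_force: [-0.1, -0.2, -2.3]
opening: 0.291
```

Run:
```python
from h import *
x=np.load("bed.npy");x[0]=-1.841;np.save("bed.npy",x);T=bedT(x)
P={n:ctrl.read_camera(n) for n in("side","scene")};st()
print(np.round(T,4));Ti=np.linalg.inv(T)
s=ctrl.get_state();e=np.array(s["eef_pos"])-[0,0,.032];print("underside in bed",Ti[:3,:3]@e+Ti[:3,3])
a=cv2.resize(P["side"]["frame"][110:210,180:280],None,fx=4,fy=4,interpolation=3);b=cv2.resize(P["scene"]["frame"][110:210,160:260],None,fx=4,fy=4,interpolation=3)
cv2.imwrite("pics/l1.png",np.hstack([a,b])[:,:,::-1])
```

```text
{'time': 10.3, 'eef_pos': [0.5048, 0.4099, 0.1251], 'tcp_rot': [0.8002, 0.5997, 0.0009, -0.0004], 'contact_force': [-0.8037, -0.0424, -1.9074], 'opening': 0.291}
[[-0.259   0.9637 -0.0646  0.4853]
 [-0.9351 -0.2669 -0.2331  0.329 ]
 [-0.2419  0.      0.9703  0.0535]
 [ 0.      0.      0.      1.    ]]
underside in bed [-0.09029375 -0.00273826  0.01824403]
```

View pics/l1.png

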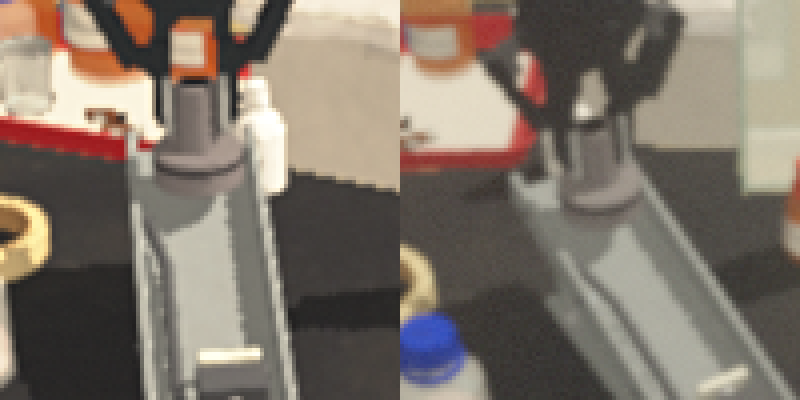

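Both views show the puck between the walls, above the upper end. I'll lower until it touches.

>>> servo_tool --pt "0 0 0 -0.05 0" --pt "0 0 0 -0.1 0" --pt "0 0 0 -0.14 0" --pt "0 0 0 -0.18 0" --pt "0 0 0 -0.21 0" --pt "0 0 0 -0.23 0" --pt "0 0 0 -0.25 0" --pt "0 0 0 -0.25 0" --pt "0 0 0 -0.25 0" --pt "0 0 0 -0.25 0"

```text
time: 11.13
eef_pos: [0.5049, 0.41, 0.1151]
tcp_rot: [0.8, 0.6, 0.001, -0.0]
contact_force: [-0.5, 0.0, -1.8]
opening: 0.295
```

>>> servo_tool --pt "0 0 0 -0.015 0" --pt "0 0 0 -0.03 0" --pt "0 0 0 -0.045 0" --pt "0 0 0 -0.06 0" --pt "0 0 0 -0.075 0" --pt "0 0 0 -0.075 0" --pt "0 0 0 -0.075 0" --pt "0 0 0 -0.075 0" --pt "0 0 0 -0.075 0" --pt "0 0 0 -0.075 0"

```text
time: 11.97
eef_pos: [0.5049, 0.41, 0.1122]
tcp_rot: [0.8, 0.6, 0.001, -0.0]
contact_force: [-0.4, -0.5, -2.0]
opening: 0.292
```

>>> servo_tool --pt "0 0 0 -0.02 0" --pt "0 0 0 -0.03 0" --pt "0 0 0 -0.04 0" --pt "0 0 0 -0.05 0" --pt "0 0 0 -0.06 0" --pt "0 0 0 -0.07 0" --pt "0 0 0 -0.08 0" --pt "0 0 0 -0.08 0" --pt "0 0 0 -0.08 0" --pt "0 0 0 -0.08 0"

```text
time: 12.8
eef_pos: [0.5052, 0.4101, 0.1109]
tcp_rot: [0.8, 0.6, 0.001, -0.0]
contact_force: [-3.6, -2.5, 7.4]
opening: 0.294
```

Contact felt (about 9 N). I'll ease up 1 mm and release.

>>> servo_tool --pt "0 0 0 0.02 0" --pt "0 0 0 0.02 0" --pt "0.4 0 0 0.02 0" --pt "0.7 0 0 0.02 0" --pt "0.9 0 0 0.02 0" --pt "0.9 0 0 0.02 0" --pt "0.9 0 0 0.02 0" --pt "0.9 0 0 0.02 0" --pt "0.9 0 0 0.02 0" --pt "0.9 0 0 0.02 0"

```text
time: 13.63
eef_pos: [0.5053, 0.4101, 0.1117]
tcp_rot: [0.8, 0.6, 0.001, -0.0]
contact_force: [1.0, -0.1, -0.1]
opening: 0.902
```

>>> servo_tool --pt "0.9 0 0 0.3 0" --pt "0.9 0 0 0.9 0" --pt "0.9 0 0 1.6 0" --pt "0.9 0 0 2.4 0" --pt "0.9 -0.1 -0.4 2.9 0" --pt "0.9 -0.2 -0.9 3.0 0" --pt "0.9 -0.35 -1.3 3.0 0" --pt "0.9 -0.35 -1.3 3.0 0" --pt "0.9 -0.35 -1.3 3.0 0" --pt "0.9 -0.35 -1.3 3.0 0"

```text
time: 14.47
eef_pos: [0.4914, 0.3584, 0.2321]
tcp_rot: [0.8, 0.6, 0.002, -0.0]
contact_force: [0.2, 0.4, 0.2]
opening: 0.9
```

Run:
```python
from h import *
P={n:ctrl.read_camera(n) for n in("wrist","side","scene")};st()
T=bedT(np.load("bed.npy"));Ti=np.linalg.inv(T)
for n in P:
    L=ctrl.landmark_of(P[n],"puck_center")
    for l in L[:3]:
        o,d=ray(P[n],l["centre"]);ob=Ti[:3,:3]@o+Ti[:3,3];db=Ti[:3,:3]@d;print(n,round(l["conf"],2),np.round(l["centre"]),"bed@z32",np.round(ob+db*(.032-ob[2])/db[2],4))
a=cv2.resize(P["side"]["frame"][110:230,180:300],(384,384),interpolation=3)
w=cv2.resize(P["wrist"]["frame"][:,60:450],(390,384))
cv2.imwrite("pics/l2.png",np.hstack([a,w])[:,:,::-1])
```

```text
{'time': 14.6167, 'eef_pos': [0.4913, 0.3586, 0.2314], 'tcp_rot': [0.7999, 0.6001, 0.001, -0.0003], 'contact_force': [0.4647, -0.8271, 0.2277], 'opening': 0.903}
wrist 0.96 [350. 258.] bed@z32 [ 0.222  -0.0048  0.032 ]
wrist 0.78 [130. 262.] bed@z32 [-0.0829  0.0017  0.032 ]
wrist 0.64 [341. 354.] bed@z32 [0.2034 0.1172 0.032 ]
side 0.88 [237. 299.] bed@z32 [0.2073 0.117  0.032 ]
side 0.75 [152. 232.] bed@z32 [-0.0759  0.0019  0.032 ]
side 0.65 [247. 241.] bed@z32 [ 0.221  -0.0006  0.032 ]
scene 0.83 [158. 213.] bed@z32 [-0.0845  0.0034  0.032 ]
scene 0.72 [254. 272.] bed@z32 [ 0.2254 -0.0037  0.032 ]
scene 0.67 [227. 310.] bed@z32 [0.2047 0.1164 0.032 ]
```

View pics/l2.png

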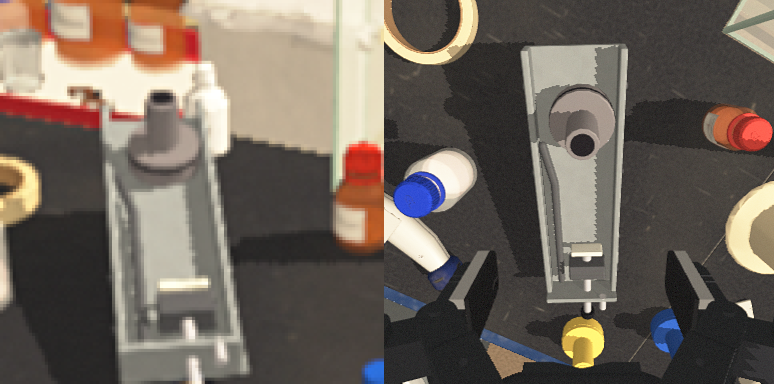

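The puck stands upright and flat on the floor at about bed x = −82 mm. The pad shows at wrist (262,248). Next I estimate the pad face and plan the push waypoints.

```bash
cat >> h.py <<'E'
def tobed(X):
    Ti=np.linalg.inv(bedT(np.load("bed.npy")));return Ti[:3,:3]@np.array(X)+Ti[:3,3]
def wp(x,y,h):
    T=bedT(np.load("bed.npy"));return T[:3,:3]@np.array([x,y,0])+T[:3,3]+[0,0,h]
E
python3 - <<'E'
from h import *
p=ctrl.read_camera("wrist");T=bedT(np.load("bed.npy"));f=p["frame"]
print("col262 bright",[(r,int(f[r,255:270].mean())) for r in range(232,268,1)])
for x in(.04,.05,.06,.07,.08): print(x,np.round(proj(p,T[:3,:3]@np.array([x,.002,.019])+T[:3,3]),1))
print("plate",np.round(proj(p,T[:3,:3]@np.array([.13,0,.018])+T[:3,3]),1))
e=np.array(ctrl.get_state()["eef_pos"])
for x in(-.134,-.11,-.08,-.05,-.02,0,.02): w=wp(x,.001,.010);print(x,np.round(w,4),np.round((w-e)/.04,2))
s=ctrl.read_camera("side");print("white bottle base",onz(s,(158,247),0))
E
```

```text
col262 bright [(232, 177), (233, 176), (234, 177), (235, 176), (236, 177), (237, 177), (238, 175), (239, 176), (240, 177), (241, 169), (242, 114), (243, 110), (244, 160), (245, 162), (246, 163), (247, 165), (248, 167), (249, 167), (250, 167), (251, 163), (252, 209), (253, 246), (254, 247), (255, 248), (256, 194), (257, 149), (258, 144), (259, 142), (260, 134), (261, 101), (262, 67), (263, 63), (264, 66), (265, 65), (266, 66), (267, 101)]
0.04 [262.7 236.2]
0.05 [262.7 243.5]
0.06 [262.8 250.6]
0.07 [262.8 257.4]
0.08 [262.8 264.1]
plate [261.3 294.1]
-0.134 [0.5209 0.454  0.0959] [ 0.74  2.39 -3.39]
-0.11 [0.5147 0.4316 0.0901] [ 0.59  1.83 -3.53]
-0.08 [0.507  0.4035 0.0829] [ 0.39  1.13 -3.71]
-0.05 [0.4992 0.3755 0.0756] [ 0.2   0.43 -3.89]
-0.02 [0.4914 0.3474 0.0684] [ 0.01 -0.27 -4.08]
0 [0.4862 0.3287 0.0635] [-0.12 -0.74 -4.2 ]
0.02 [0.4811 0.31   0.0587] [-0.25 -1.21 -4.32]
white bottle base [0.59744762 0.54348841 0.        ]
```

The pad's top edge is at row 251.5, so the face is at bed x ≈ 61 mm, and puck contact should come with the TCP near bed x ≈ −6 mm. I'll shut the fingers and go down behind the puck.

>>> servo_tool --pt "0 0.25 0.8 0 0" --pt "0 0.5 1.6 0 0" --pt "0 0.74 2.39 0 0" --pt "0 0.74 2.39 -0.4 0" --pt "0 0.74 2.39 -0.9 0" --pt "0 0.74 2.39 -1.4 0" --pt "0 0.74 2.39 -1.8 0" --pt "0 0.74 2.39 -2.1 0" --pt "0 0.74 2.39 -2.3 0" --pt "0 0.74 2.39 -2.3 0"

```text
time: 15.7
eef_pos: [0.5199, 0.4533, 0.137]
tcp_rot: [0.8, 0.6, -0.001, -0.0]
contact_force: [-0.9, -0.1, -0.6]
opening: -0.002
```

>>> servo_tool --pt "0 0 0 -0.2 0" --pt "0 0 0 -0.4 0" --pt "0 0 0 -0.6 0" --pt "0 0 0 -0.75 0" --pt "0 0 0 -0.9 0" --pt "0 0 0 -1.0 0" --pt "0 0 0 -1.07 0" --pt "0 0 0 -1.07 0" --pt "0 0 0 -1.07 0" --pt "0 0 0 -1.07 0"

```text
time: 16.53
eef_pos: [0.5202, 0.4535, 0.0947]
tcp_rot: [0.8, 0.6, -0.0, -0.0]
contact_force: [1.3, 1.0, 1.1]
opening: 0.0
```

Run:
```python
from h import *
s=ctrl.get_state();st();e=np.array(s["eef_pos"]);print(np.round(tobed(e),4))
for x in(-.11,-.08,-.05,-.02): w=wp(x,.001,.010);print(x,np.round((w-e)/.04,2))
```

```text
{'time': 16.5333, 'eef_pos': [0.5202, 0.4535, 0.0947], 'tcp_rot': [0.8, 0.6, -0.0005, -0.0004], 'contact_force': [1.2735, 0.9601, 1.0632], 'opening': 0.0002}
[-0.1354  0.0004  0.0087]
-0.11 [-0.14 -0.55 -0.11]
-0.08 [-0.33 -1.25 -0.3 ]
-0.05 [-0.52 -1.95 -0.48]
-0.02 [-0.72 -2.65 -0.66]
```

>>> servo_tool --pt "0 -0.05 -0.2 0.0 0" --pt "0 -0.1 -0.37 -0.05 0" --pt "0 -0.14 -0.52 -0.09 0" --pt "0 -0.18 -0.65 -0.13 0" --pt "0 -0.21 -0.78 -0.17 0" --pt "0 -0.24 -0.9 -0.2 0" --pt "0 -0.27 -1.0 -0.23 0" --pt "0 -0.3 -1.12 -0.26 0" --pt "0 -0.33 -1.25 -0.3 0" --pt "0 -0.33 -1.25 -0.3 0"

```text
time: 17.37
eef_pos: [0.5064, 0.4023, 0.082]
tcp_rot: [0.8, 0.6, -0.001, -0.0]
contact_force: [-0.1, 0.1, 0.2]
opening: 0.001
```

```bash
cat > f.py <<'E'
from h import *
T=bedT(np.load("bed.npy"));s=ctrl.get_state();st();e=np.array(s["eef_pos"]);print("bed",np.round(tobed(e),4),"F bed",np.round(T[:3,:3].T@np.array(s["contact_force"]),2))
E
python3 f.py
```

```text
{'time': 17.3667, 'eef_pos': [0.5064, 0.4023, 0.082], 'tcp_rot': [0.8001, 0.5999, -0.0014, -0.0003], 'contact_force': [-0.135, 0.1049, 0.157], 'opening': 0.0015}
bed [-0.0809  0.0008  0.0091] F bed [-0.1  -0.16  0.14]
```

>>> servo_tool --pt "0 -0.03 -0.1 -0.03 0" --pt "0 -0.06 -0.22 -0.05 0" --pt "0 -0.09 -0.34 -0.08 0" --pt "0 -0.12 -0.46 -0.11 0" --pt "0 -0.16 -0.58 -0.14 0" --pt "0 -0.19 -0.69 -0.17 0" --pt "0 -0.22 -0.79 -0.2 0" --pt "0 -0.24 -0.88 -0.23 0" --pt "0 -0.27 -0.97 -0.25 0" --pt "0 -0.29 -1.06 -0.27 0"

```text
time: 18.2
eef_pos: [0.4944, 0.3599, 0.0711]
tcp_rot: [0.8, 0.6, -0.001, -0.001]
contact_force: [0.7, 5.5, 1.8]
opening: 0.001
```

```bash
python3 f.py
python3 - <<'E'
from h import *
for n in("side","scene"):
    p=ctrl.read_camera(n);save(p,"m_"+n)
    T=bedT(np.load("bed.npy"));Ti=np.linalg.inv(T)
    for l in ctrl.landmark_of(p,"puck_center"):
        o,d=ray(p,l["centre"]);ob=Ti[:3,:3]@o+Ti[:3,3];db=Ti[:3,:3]@d;print(n,round(l["conf"],2),np.round(ob+db*(.032-ob[2])/db[2],4))
E
python3 f.py
```

```text
{'time': 18.2, 'eef_pos': [0.4944, 0.3599, 0.0711], 'tcp_rot': [0.8001, 0.5998, -0.0014, -0.0006], 'contact_force': [0.7061, 5.5102, 1.7791], 'opening': 0.0008}
bed [-0.0355  0.0006  0.0093] F bed [-5.77 -0.79  0.4 ]
side 0.86 [0.0021 0.0072 0.032 ]
side 0.82 [0.2075 0.1145 0.032 ]
side 0.79 [0.2214 0.0033 0.032 ]
side 0.24 [0.0689 0.132  0.032 ]
scene 0.94 [0.2042 0.1147 0.032 ]
scene 0.84 [ 0.2217 -0.0011  0.032 ]
scene 0.7 [-0.0023  0.0045  0.032 ]
scene 0.3 [ 0.0032 -0.0245  0.032 ]
{'time': 18.4, 'eef_pos': [0.4939, 0.3591, 0.0706], 'tcp_rot': [0.8001, 0.5999, -0.003, -0.0003], 'contact_force': [-0.1445, 2.4323, 1.3153], 'opening': -0.0005}
bed [-0.0345  0.0002  0.009 ] F bed [-2.56 -0.79  0.72]
```

Moving drag is about 5.8 N, and the vision position agrees (puck at about bed x = 0–4 mm). I'll advance 15 mm, then creep.

>>> servo_tool --pt "0 -0.01 -0.035 -0.009 0" --pt "0 -0.02 -0.07 -0.018 0" --pt "0 -0.03 -0.105 -0.027 0" --pt "0 -0.04 -0.14 -0.036 0" --pt "0 -0.05 -0.175 -0.045 0" --pt "0 -0.06 -0.21 -0.054 0" --pt "0 -0.07 -0.245 -0.063 0" --pt "0 -0.08 -0.28 -0.072 0" --pt "0 -0.09 -0.315 -0.081 0" --pt "0 -0.1 -0.35 -0.09 0"

```text
time: 19.23
eef_pos: [0.4903, 0.3458, 0.0673]
tcp_rot: [0.8, 0.6, -0.002, -0.001]
contact_force: [2.2, 4.2, 1.7]
opening: 0.0
```

```bash
python3 f.py
```

```text
{'time': 19.2333, 'eef_pos': [0.4903, 0.3458, 0.0673], 'tcp_rot': [0.8001, 0.5999, -0.002, -0.0005], 'contact_force': [2.223, 4.1771, 1.692], 'opening': 0.0002}
bed [-0.0204  0.0003  0.0092] F bed [-4.89  1.03  0.52]
```

>>> servo_tool --pt "0 -0.003 -0.012 -0.003 0" --pt "0 -0.006 -0.024 -0.006 0" --pt "0 -0.009 -0.035 -0.009 0" --pt "0 -0.013 -0.047 -0.012 0" --pt "0 -0.016 -0.059 -0.015 0" --pt "0 -0.019 -0.071 -0.018 0" --pt "0 -0.022 -0.082 -0.021 0" --pt "0 -0.026 -0.094 -0.024 0" --pt "0 -0.029 -0.105 -0.027 0" --pt "0 -0.032 -0.117 -0.03 0"

```text
time: 20.07
eef_pos: [0.4891, 0.3418, 0.0664]
tcp_rot: [0.8, 0.6, -0.001, -0.001]
contact_force: [1.2, 5.6, 1.6]
opening: -0.001
```

```bash
python3 f.py
```

```text
{'time': 20.0667, 'eef_pos': [0.4891, 0.3418, 0.0664], 'tcp_rot': [0.8002, 0.5998, -0.0013, -0.0009], 'contact_force': [1.1671, 5.65, 1.5878], 'opening': -0.001}
bed [-0.0161  0.0003  0.0092] F bed [-5.97 -0.38  0.15]
```

Drag is steady at 5–6 N, so the pad isn't reached yet. Next 5 mm.

>>> servo_tool --pt "0 -0.003 -0.012 -0.003 0" --pt "0 -0.006 -0.024 -0.006 0" --pt "0 -0.009 -0.035 -0.009 0" --pt "0 -0.013 -0.047 -0.012 0" --pt "0 -0.016 -0.059 -0.015 0" --pt "0 -0.019 -0.071 -0.018 0" --pt "0 -0.022 -0.082 -0.021 0" --pt "0 -0.026 -0.094 -0.024 0" --pt "0 -0.029 -0.105 -0.027 0" --pt "0 -0.032 -0.117 -0.03 0"

```text
time: 20.9
eef_pos: [0.488, 0.3377, 0.0654]
tcp_rot: [0.8, 0.6, -0.001, -0.001]
contact_force: [0.6, 4.9, 1.6]
opening: -0.002
```

```bash
python3 f.py
```

```text
{'time': 20.9, 'eef_pos': [0.488, 0.3377, 0.0654], 'tcp_rot': [0.8002, 0.5997, -0.0008, -0.0012], 'contact_force': [0.583, 4.9484, 1.5715], 'opening': -0.0019}
bed [-0.0116  0.0003  0.0093] F bed [-5.16 -0.76  0.33]
```

Now 2.5 mm per call.

>>> servo_tool --pt "0 -0.002 -0.006 -0.002 0" --pt "0 -0.003 -0.012 -0.003 0" --pt "0 -0.005 -0.018 -0.005 0" --pt "0 -0.007 -0.024 -0.006 0" --pt "0 -0.008 -0.03 -0.008 0" --pt "0 -0.01 -0.036 -0.009 0" --pt "0 -0.011 -0.042 -0.011 0" --pt "0 -0.013 -0.048 -0.012 0" --pt "0 -0.015 -0.054 -0.014 0" --pt "0 -0.017 -0.06 -0.015 0"

```text
time: 21.73
eef_pos: [0.4875, 0.3356, 0.0649]
tcp_rot: [0.8, 0.6, -0.0, -0.001]
contact_force: [1.4, 4.4, 1.5]
opening: 0.001
```

```bash
python3 f.py
```

```text
{'time': 21.7333, 'eef_pos': [0.4875, 0.3356, 0.0649], 'tcp_rot': [0.8003, 0.5996, -0.0003, -0.0014], 'contact_force': [1.4275, 4.4291, 1.5471], 'opening': 0.0011}
bed [-0.0095  0.0003  0.0094] F bed [-4.89  0.19  0.38]
```

>>> servo_tool --pt "0 -0.002 -0.006 -0.002 0" --pt "0 -0.003 -0.012 -0.003 0" --pt "0 -0.005 -0.018 -0.005 0" --pt "0 -0.007 -0.024 -0.006 0" --pt "0 -0.008 -0.03 -0.008 0" --pt "0 -0.01 -0.036 -0.009 0" --pt "0 -0.011 -0.042 -0.011 0" --pt "0 -0.013 -0.048 -0.012 0" --pt "0 -0.015 -0.054 -0.014 0" --pt "0 -0.017 -0.06 -0.015 0"

```text
time: 22.57
eef_pos: [0.4869, 0.3335, 0.0645]
tcp_rot: [0.8, 0.6, 0.0, -0.002]
contact_force: [1.2, 5.6, 0.5]
opening: 0.0
```

```bash
python3 f.py
```

```text
{'time': 22.5667, 'eef_pos': [0.4869, 0.3335, 0.0645], 'tcp_rot': [0.8003, 0.5996, 0.0001, -0.0016], 'contact_force': [1.1892, 5.6469, 0.5309], 'opening': 0.0002}
bed [-0.0073  0.0004  0.0095] F bed [-5.72 -0.36 -0.88]
```

>>> servo_tool --pt "0 -0.002 -0.006 -0.002 0" --pt "0 -0.003 -0.012 -0.003 0" --pt "0 -0.005 -0.018 -0.005 0" --pt "0 -0.007 -0.024 -0.006 0" --pt "0 -0.008 -0.03 -0.008 0" --pt "0 -0.01 -0.036 -0.009 0" --pt "0 -0.011 -0.042 -0.011 0" --pt "0 -0.013 -0.048 -0.012 0" --pt "0 -0.015 -0.054 -0.014 0" --pt "0 -0.017 -0.06 -0.015 0"

```text
time: 23.4
eef_pos: [0.4864, 0.3314, 0.064]
tcp_rot: [0.8, 0.6, 0.0, -0.002]
contact_force: [1.4, 5.2, 1.7]
opening: 0.002
```

```bash
python3 f.py
```

```text
{'time': 23.4, 'eef_pos': [0.4864, 0.3314, 0.064], 'tcp_rot': [0.8004, 0.5995, 0.0005, -0.0017], 'contact_force': [1.3822, 5.1959, 1.7164], 'opening': 0.0015}
bed [-0.0051  0.0004  0.0095] F bed [-5.63 -0.05  0.37]
```

>>> servo_tool --pt "0 -0.002 -0.006 -0.002 0" --pt "0 -0.003 -0.012 -0.003 0" --pt "0 -0.005 -0.018 -0.005 0" --pt "0 -0.007 -0.024 -0.006 0" --pt "0 -0.008 -0.03 -0.008 0" --pt "0 -0.01 -0.036 -0.009 0" --pt "0 -0.011 -0.042 -0.011 0" --pt "0 -0.013 -0.048 -0.012 0" --pt "0 -0.015 -0.054 -0.014 0" --pt "0 -0.017 -0.06 -0.015 0"

```text
time: 24.23
eef_pos: [0.4858, 0.3293, 0.0635]
tcp_rot: [0.8, 0.599, 0.001, -0.002]
contact_force: [1.4, 5.2, 0.9]
opening: -0.001
```

```bash
python3 f.py
```

```text
{'time': 24.2333, 'eef_pos': [0.4858, 0.3293, 0.0635], 'tcp_rot': [0.8004, 0.5995, 0.0008, -0.0019], 'contact_force': [1.3846, 5.2097, 0.8718], 'opening': -0.0008}
bed [-0.0028  0.0004  0.0096] F bed [-5.44 -0.06 -0.46]
```

>>> servo_tool --pt "0 -0.002 -0.006 -0.002 0" --pt "0 -0.003 -0.012 -0.003 0" --pt "0 -0.005 -0.018 -0.005 0" --pt "0 -0.007 -0.024 -0.006 0" --pt "0 -0.008 -0.03 -0.008 0" --pt "0 -0.01 -0.036 -0.009 0" --pt "0 -0.011 -0.042 -0.011 0" --pt "0 -0.013 -0.048 -0.012 0" --pt "0 -0.015 -0.054 -0.014 0" --pt "0 -0.017 -0.06 -0.015 0"

```text
time: 25.07
eef_pos: [0.4852, 0.3272, 0.063]
tcp_rot: [0.8, 0.599, 0.001, -0.002]
contact_force: [1.4, 5.5, 2.2]
opening: 0.001
```

```bash
python3 f.py
```

```text
{'time': 25.0667, 'eef_pos': [0.4852, 0.3272, 0.063], 'tcp_rot': [0.8005, 0.5994, 0.0012, -0.0021], 'contact_force': [1.3681, 5.5393, 2.1708], 'opening': 0.0008}
bed [-0.0006  0.0004  0.0097] F bed [-6.06 -0.16  0.73]
```

>>> servo_tool --pt "0 -0.002 -0.006 -0.002 0" --pt "0 -0.003 -0.012 -0.003 0" --pt "0 -0.005 -0.018 -0.005 0" --pt "0 -0.007 -0.024 -0.006 0" --pt "0 -0.008 -0.03 -0.008 0" --pt "0 -0.01 -0.036 -0.009 0" --pt "0 -0.011 -0.042 -0.011 0" --pt "0 -0.013 -0.048 -0.012 0" --pt "0 -0.015 -0.054 -0.014 0" --pt "0 -0.017 -0.06 -0.015 0"

```text
time: 25.9
eef_pos: [0.485, 0.326, 0.0631]
tcp_rot: [0.801, 0.599, 0.003, -0.003]
contact_force: [1.3, 8.3, 2.2]
opening: 0.002
```

```bash
python3 f.py
python3 - <<'E'
from h import *
p=ctrl.read_camera("side");q=ctrl.read_camera("scene")
a=cv2.resize(p["frame"][135:235,185:285],(400,400),interpolation=3);b=cv2.resize(q["frame"][140:240,180:280],(400,400),interpolation=3)
cv2.imwrite("pics/n1.png",np.hstack([a,b])[:,:,::-1])
E
```

```text
{'time': 25.9, 'eef_pos': [0.485, 0.326, 0.0631], 'tcp_rot': [0.8007, 0.5991, 0.0027, -0.0028], 'contact_force': [1.2684, 8.2731, 2.1918], 'opening': 0.0016}
bed [0.0006 0.0006 0.01  ] F bed [-8.59 -0.99  0.12]
```

View pics/n1.png

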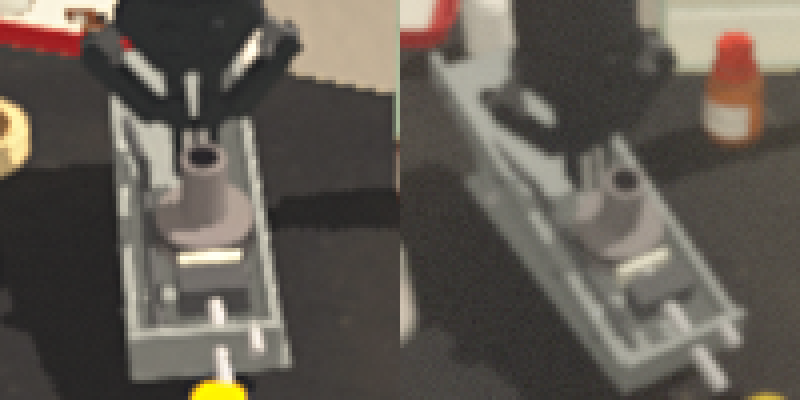

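The puck is at the pad, and force rose to 8.6 N (about 3 N over drag). One more gentle 2 mm step.

```bash
python3 f.py
```

```text
{'time': 26.0, 'eef_pos': [0.485, 0.326, 0.063], 'tcp_rot': [0.8007, 0.5991, 0.0027, -0.0027], 'contact_force': [1.488, 8.6264, 1.9774], 'opening': -0.001}
bed [0.0006 0.0006 0.0099] F bed [-8.93 -0.87 -0.19]
```

>>> servo_tool --pt "0 -0.002 -0.006 -0.002 0" --pt "0 -0.003 -0.012 -0.003 0" --pt "0 -0.005 -0.018 -0.005 0" --pt "0 -0.007 -0.024 -0.006 0" --pt "0 -0.008 -0.03 -0.008 0" --pt "0 -0.01 -0.036 -0.009 0" --pt "0 -0.011 -0.042 -0.011 0" --pt "0 -0.012 -0.046 -0.012 0" --pt "0 -0.012 -0.046 -0.012 0" --pt "0 -0.012 -0.046 -0.012 0"

```text
time: 26.83
eef_pos: [0.485, 0.3257, 0.0632]
tcp_rot: [0.801, 0.599, 0.004, -0.004]
contact_force: [1.4, 9.4, 1.8]
opening: 0.0
```

```bash
python3 f.py
```

```text
{'time': 26.8333, 'eef_pos': [0.485, 0.3257, 0.0632], 'tcp_rot': [0.8009, 0.5988, 0.0044, -0.0036], 'contact_force': [1.4164, 9.4033, 1.8185], 'opening': 0.0004}
bed [0.0009 0.0006 0.0102] F bed [-9.6  -1.15 -0.52]
```

Total is 9.6 N, about 4 N on the pad. The arm is compliant, so I'll command 3 mm for roughly 6 N.

>>> servo_tool --pt "0 -0.01 -0.036 -0.009 0" --pt "0 -0.012 -0.044 -0.011 0" --pt "0 -0.014 -0.05 -0.013 0" --pt "0 -0.016 -0.056 -0.015 0" --pt "0 -0.018 -0.062 -0.016 0" --pt "0 -0.019 -0.068 -0.017 0" --pt "0 -0.02 -0.071 -0.018 0" --pt "0 -0.02 -0.071 -0.018 0" --pt "0 -0.02 -0.071 -0.018 0" --pt "0 -0.02 -0.071 -0.018 0"

```text
time: 27.67
eef_pos: [0.4848, 0.3249, 0.0635]
tcp_rot: [0.801, 0.598, 0.007, -0.005]
contact_force: [1.6, 10.8, 2.3]
opening: 0.001
```

```bash
python3 f.py
```

```text
{'time': 27.6667, 'eef_pos': [0.4848, 0.3249, 0.0635], 'tcp_rot': [0.8012, 0.5983, 0.0068, -0.0048], 'contact_force': [1.5624, 10.7765, 2.2692], 'opening': 0.0011}
bed [0.0015 0.0007 0.0106] F bed [-11.03  -1.37  -0.41]
```

About 5.5 N on the pad, which is a firm press within range. I'll back off uphill, then lift clear.

>>> servo_tool --pt "0 0.01 0.05 0.015 0" --pt "0 0.03 0.12 0.03 0" --pt "0 0.06 0.23 0.06 0" --pt "0 0.1 0.37 0.1 0" --pt "0 0.14 0.5 0.14 0" --pt "0 0.16 0.6 0.25 0" --pt "0 0.17 0.65 0.7 0" --pt "0 0.17 0.65 1.4 0" --pt "0 0.17 0.65 2.2 0" --pt "0 0.17 0.65 3.0 0"

```text
time: 28.5
eef_pos: [0.4911, 0.3508, 0.1843]
tcp_rot: [0.801, 0.598, 0.006, -0.005]
contact_force: [1.3, 0.7, -0.0]
opening: -0.002
```

>>> servo_tool --pt "0 0 0 0.5 0" --pt "0 0 0 1.0 0" --pt "0 0 0 1.3 0" --pt "0 0 0 1.3 0" --pt "0 0 0 1.3 0" --pt "0 0 0 1.3 0" --pt "0 0 0 1.3 0" --pt "0 0 0 1.3 0" --pt "0 0 0 1.3 0" --pt "0 0 0 1.3 0"

```text
time: 29.33
eef_pos: [0.4909, 0.3507, 0.2354]
tcp_rot: [0.801, 0.598, 0.005, -0.005]
contact_force: [-0.4, 0.3, -0.2]
opening: -0.002
```

```bash
python3 f.py
python3 - <<'E'
from h import *
p=ctrl.read_camera("side");q=ctrl.read_camera("wrist")
T=bedT(np.load("bed.npy"));Ti=np.linalg.inv(T)
for l in ctrl.landmark_of(q,"puck_center"):
    o,d=ray(q,l["centre"]);ob=Ti[:3,:3]@o+Ti[:3,3];db=Ti[:3,:3]@d;print(round(l["conf"],2),np.round(l["centre"]),np.round(ob+db*(.032-ob[2])/db[2],4))
a=cv2.resize(p["frame"][135:235,185:285],(384,384),interpolation=3);b=q["frame"][:,60:460]
cv2.imwrite("pics/o1.png",np.hstack([a,b])[:,:,::-1])
E
```

```text
{'time': 29.3333, 'eef_pos': [0.4909, 0.3507, 0.2354], 'tcp_rot': [0.8012, 0.5984, 0.0051, -0.005], 'contact_force': [-0.3589, 0.2543, -0.194], 'opening': -0.0017}
bed [-0.0657 -0.0004  0.1711] F bed [-0.1  -0.41 -0.22]
0.9 [348. 258.] [ 0.225 -0.005  0.032]
0.88 [238. 266.] [0.0401 0.006  0.032 ]
0.41 [340. 353.] [0.2087 0.1167 0.032 ]
```

View pics/o1.png

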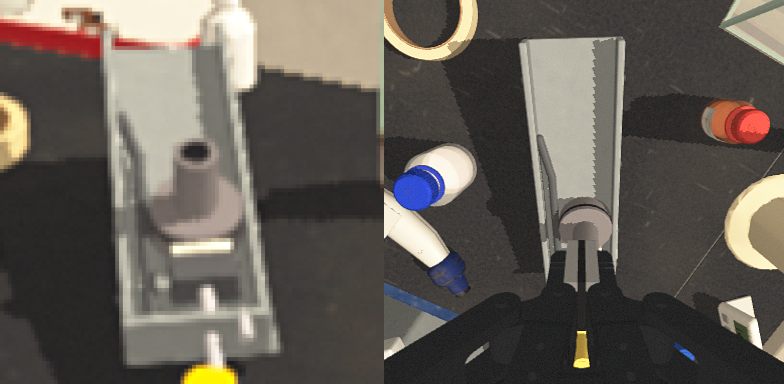

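The puck stands against the pad, the hand is well clear, and the timer and bottles haven't moved. Handing in.

```bash
python3 -c "
from plant import ctrl;print(ctrl.sign_off())"
```

```text
the job is handed in; nothing more can be done
None
```

The job is done and handed in at about 29 s of the 72 s allowed. The grey puck was set upright on the upper end of the chute and let go. It was then pushed with the closed fingers past the brake rail and pressed on the stop pad.

- **Press:** the steady drag along the channel was about 5–6 N. At the pad the push rose to 11.0 N, so the pad took roughly 5.5 N. That is within the 4–9 N range, and at about 2 N/mm it gave just under 3 mm of its 5 mm. The pad force is a subtraction, good to about 0.5 N, since force was read only at the end of each move.
- **Final check:** pictures after lifting clear show the puck upright and touching the pad at about bed x = +40 mm, with the hand above and clear and the force reading about zero. The bottles and timer look unmoved by eye; I did not measure them again.
- **Disagreements:**
  - The first grip was 6 mm off centre, so I opened, recentred and gripped again.
  - The first chute fit was off by about 0.015 rad in yaw and was corrected from the wrist view.
  - The chute floor came about 2 mm lower than the fit.
  - The pad was met about 5 mm farther down than the picture suggested. The slow, force-checked approach allowed for that.

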